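# Pack up the rocking coil winder

### The arm

A 7-joint arm with a two-finger parallel gripper is mounted at the origin on the work surface. World frame = base frame: x ahead of the robot, y to its left, z up, the work surface at z = 0. Lengths are in m, angles in rad, forces in N, time in s.
With the tool pointing down it reaches from about 0.425 to 0.875 m from the base axis. Payload 4.7 kg.
Tool frame: the origin (TCP) lies on the centre line of the jaws, within the pads' length; the fingertips stand ahead of it and the grasp point (between the pads) lies 2 mm behind it (nose_length is the z of the fingertips in the tool frame, in m); z points along the fingers, y is the line along which they close (so a half turn about z gives the same grasp; the last joint's range is limited). The gripper opens to 87 mm and grips with 3 to 60 N. Pads are 19 mm wide; open, the fingers measure 117 mm over their backs; the gripper's body (75 mm by 190 mm) begins 51 mm behind the grasp point.
Start: joints at [1.326, 0.321, -0.07, 1.45, 0.023, 1.371, -0.057], TCP at [0.166, -0.628, 0.24] pointing down, gripper open.
Joint ranges: [-2.86, 2.86], [-0.3, 2.09], [-1.38, 1.24], [0.06, 2.45], [-1.56, 4.7], [0.09, 2.05], [-2.69, 2.69]. Speed limits (rad/s): [2.57, 2.57, 3.14, 3.14, 3.14, 3.14, 3.14].

### API

Orientations are given as a rotation vector (axis times angle).
In Python, from bench import * gives the robot as it stands.
- The arm moves only by the tool send_rows, never from a script. Its arguments are lists of equal length, an entry for each row: "xyz": the shift along the tool's x, y, z in mm, a list of three; "dr": the turn, a rotation vector about the tool's x, y, z in rad, a list of three. A call has exactly 10 rows; each row is the pose to reach, as a shift and turn from the pose commanded when the call began, along the tool's axes at that moment; what a row does not reach only later rows make up. A row lasts 1/12 s, in which the tool goes at most 41.7 mm and 7.16 degrees, less where a joint would pass 70% of its speed; a pose out of reach is approached as far as the arm can. A call with a gripper value outside its range is refused whole. "jaw" is the finger opening in mm, from 0 to 87, set as the call begins (left out, the last holds). The fingers move at their own pace and stop on an object; "grip_force" is the grip in N (left out, the last holds). Time passes only in rows, so rows that repeat a pose let the fingers close, or fill a call up. It gives the time, the measured TCP pose, the force, the opening and the grip force at its end, in the units of the state.
- get_state(): the state, without advancing time (a new reading comes with each control period).
- get_image(name): name is "scene" or "top" or "wrist"; returns the picture (384x512x3 uint8, red, green, blue); there is no depth.
- calibration(name): a dict with "vfov" (degrees; the focal length in pixels is half the picture's height over the tangent of half this angle, whatever the lens; pixels are square), "cx", "cy" (the principal point, pixels), "rvec" (rotation vector, rad) and "tvec" (3), from world to camera coordinates, as OpenCV has them; the wrist camera has in their place "hand_eye" (4x4, takes a point from camera to tool coordinates, whose origin is the TCP and whose axes are the flange's). Camera axes: x right, y down, z forward; pixel columns grow to the right and rows downward; lengths in m; the calibration is good to about 2 mm. The wrist camera is an equidistant fisheye: a pixel r from the principal point sees the ray r / f radians off the axis. A picture is of the moment at which its call begins: read the wrist's pose just before it. calibration takes no time and is no camera call.
- close_job(): hands the job in; it is judged then, once.
The state is a dict: "time": time; "joint_positions": joint angles; "qd": joint speeds; "joint_torque": joint torques, N m; "position": TCP position; "tool_rot": TCP orientation; "ft_force": force on the tool from outside, world axes, zero at the start; "torque": the same for the moment, N m; "grip_width": opening from 0.0 (shut) to 1.0 (fully open); "grip_force": force on a finger pad.
Only numpy, scipy, OpenCV 4.12 (cv2) and the standard library are available. Lean on these libraries where they do the work, as an engineer would, in place of code of your own. Each camera call takes 0.05 s, during which the arm holds its last target. There are 200 camera calls.

### The job

The coil winder rocks because one corner foot has lost its rubber pad. Slide the two flat packing plates under that bare foot, one at a time, one on top of the other, until the foot rests on them and the winder stands firm, then let go. Do not shove the winder out of place.

Things in the scene. Friction and masses are not known exactly. Their poses are not given: they have to be found in the camera images.
- winder: Coil winder, loose, 3.5 kg: plate 200 (x) x 260 (y) mm, top 42 mm above the bench, grey headstock (top 132 mm), copper bobbin. Origin: bench level below the plate's middle, z up. Feet at x=+-82, y=+-112 mm: three have rubber pads, the one at +82, +112 is a bare stub. No part with y over 75 mm is above 47 mm. The bare corner is free from its +y and +x sides.
- stub (a point): Centre of the bare stub's lower face, 15.5 mm above the bench, axes as the winder's. Steel stub 32 mm across, lower edge bevelled 3 mm high, 8 mm deep; centre 18 mm in from the plate's +x and +y edges. The base plate's underside is at 34 mm. Two packing plates make 16 mm: the upper lifts this corner 0.5 mm as it slides in, led by the bevel (push 5 to 15 N).
- plate_a: Packing plate: plain flat aluminium bar 90 (x) x 44 (y) x 8 mm (z), 85 g, lying on the bench at the start. Origin: centre of its underside. Can be gripped across the 44 mm width near one end by the fingertips. Same as plate_b. (A shorter, thick steel block lying nearby, 50 x 32 x 26 mm, is not a packing plate.)
- plate_b: Packing plate, the same as plate_a: 90 (x) x 44 (y) x 8 mm (z), origin at the centre of its underside.
Things that resemble listed ones, but are neither listed nor needed, are in the scene too. Leave any blue or turquoise look-alike of the plate_b alone.

How it is judged:
On the way, in this order (a step that is already met when the one before it is completed fails the run):
1. one packing plate lies under the bare stub, the other does not yet ((((x of stub in the frame of plate_a between -0.042 and 0.042 m and y of stub in the frame of plate_a between -0.02 and 0.02 m and height (world z) of plate_a below 0.013 m and angle between plate_a's own z axis and vertical below 0.1 rad) and not (x of stub in the frame of plate_b between -0.042 and 0.042 m and y of stub in the frame of plate_b between -0.02 and 0.02 m and height (world z) of plate_b below 0.013 m and angle between plate_b's own z axis and vertical below 0.1 rad)) or ((x of stub in the frame of plate_b between -0.042 and 0.042 m and y of stub in the frame of plate_b between -0.02 and 0.02 m and height (world z) of plate_b below 0.013 m and angle between plate_b's own z axis and vertical below 0.1 rad) and not (x of stub in the frame of plate_a between -0.042 and 0.042 m and y of stub in the frame of plate_a between -0.02 and 0.02 m and height (world z) of plate_a below 0.013 m and angle between plate_a's own z axis and vertical below 0.1 rad)))), for 0.2 s.
2. both packing plates lie under the bare stub, one on the other, and the winder bears on them (x of stub in the frame of plate_a between -0.042 and 0.042 m and y of stub in the frame of plate_a between -0.02 and 0.02 m and height (world z) of each of plate_a, plate_b below 0.013 m and angle between each of plate_a, plate_b's own z axis and vertical below 0.1 rad and x of stub in the frame of plate_b between -0.042 and 0.042 m and y of stub in the frame of plate_b between -0.02 and 0.02 m and contact force between any of plate_a, plate_b and winder above 0.3 N), for 0.2 s.
At the end, for the whole second after the job is handed in: Both packing plates lie flat (6 degrees) in a stack under the bare stub, the stub's centre over each (42 mm lengthwise, 20 mm crosswise of its middle); the winder bears on them (0.3 N), within 30 mm of its start and 2.3 degrees of level; all three are at rest (all of step 2 and distance of winder from where it was at the start of the episode below 0.03 m and angle between winder's own z axis and vertical below 0.04 rad and linear speed of each of winder, plate_a, plate_b below 0.02 m/s); the robot touches nothing.
It fails at once if the winder is tipped by more than 8.5 degrees (angle between winder's own z axis and vertical above 0.15 rad).
It also fails if it takes over 58 s, if anything falls off the work surface, if the arm or the gripper's body presses on something with over 40 N, if the wrist force passes 120 N, or if a joint passes its speed limit or range.

## Working session

There is one attempt and no reset: what is moved stays moved. The work goes in short steps, Python scripts to look and compute and a tool call to move; the robot and the scene stay as the last step left them, time stands still between calls to the robot, and variables do not carry over. Pictures are saved under pics/ and viewed, at most 10 in all, crops included, and the job is handed in when it is done.

Besides the shell and the picture viewer there is one more tool, called after "Request:" by a JSON object that holds its "api" and its "payload". send_rows: Moves the arm, as the interface text tells. Its arguments: {"type":"object","properties":{"xyz":{"type":"array"},"dr":{"type":"array"},"jaw":{"type":"number"},"grip_force":{"type":"number"}},"required":["xyz","dr"]}

```bash
mkdir -p pics
python3 - <<'E'
from bench import *
import cv2,numpy as np
s=get_state();print(s)
for n in("scene","top","wrist"):
    print(n,calibration(n))
a=get_image("top");b=get_image("scene")
cv2.imwrite("pics/top0.png",cv2.cvtColor(a,cv2.COLOR_RGB2BGR));cv2.imwrite("pics/scene0.png",cv2.cvtColor(b,cv2.COLOR_RGB2BGR))
E
```

```text
{'time': 0.0, 'joint_positions': array([ 1.32608232,  0.32181608, -0.07004544,  1.45166103,  0.02264053,
        1.37079173, -0.05691635]), 'qd': array([ 8.09054980e-04, -1.64263337e-03,  8.51960591e-05, -1.61260576e-03,
        1.13263400e-03,  2.12547077e-04, -1.47509551e-03]), 'joint_torque': array([ 6.79723507e-04, -4.91276479e+01, -4.03655414e-01, -3.12531602e+01,
       -6.39025401e-02,  4.37509152e-02,  1.93398964e-04]), 'position': array([ 0.16614243, -0.62787775,  0.2384727 ]), 'tool_rot': array([-3.11349350e+00, -4.05147887e-01,  6.14779852e-04]), 'ft_force': array([0.14742034, 0.60020032, 0.5062898 ]), 'torque': array([0.03413321, 0.00606571, 0.04155312]), 'grip_force': 0.0, 'grip_width': 0.9970446658179695}
scene {'vfov': 45.85027741483815, 'cx': 267.0458000804783, 'cy': 192.47011247260266, 'rvec': array([ 0.64584389,  2.83957698, -0.79482563]), 'tvec': array([ 0.33804329, -0.27248999,  1.38262991])}
top {'vfov': 51.57580702520431, 'cx': 258.44262909476066, 'cy': 199.8024667065513, 'rvec': array([ 2.12894756, -2.17897362,  0.19089142]), 'tvec': array([0.13928784, 0.4416034 , 0.87586865])}
wrist {'vfov': 65.70646984690485, 'cx': 251.06307648600483, 'cy': 194.068050292448, 'hand_eye': array([[-3.13179754e-04, -9.59281379e-01, -2.82452010e-01,
         7.71608752e-02],
       [ 9.99999882e-01, -4.05460797e-04,  2.68262474e-04,
        -4.88037806e-04],
       [-3.71862413e-04, -2.82451893e-01,  9.59281392e-01,
        -1.45611153e-01],
       [ 0.00000000e+00,  0.00000000e+00,  0.00000000e+00,
         1.00000000e+00]])}
```

View pics/top0.png

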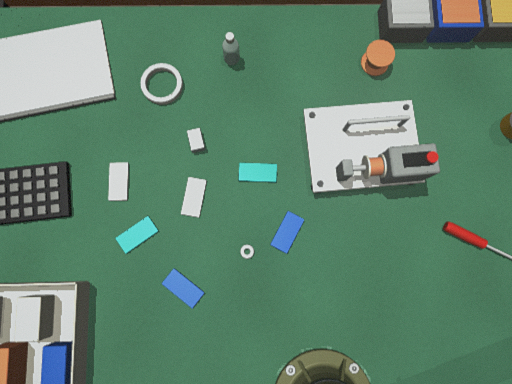

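View pics/scene0.png

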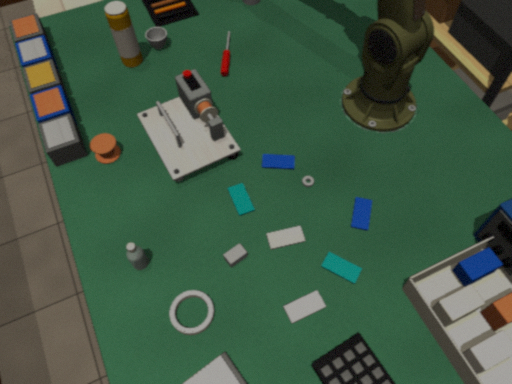

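The top view shows two white plates at about (118,181) and (193,197), with the steel block at (196,139). The winder's corners are near (305,108), (410,100), (425,185) and (313,193). Its headstock is on the right, so winder +y points image left, +x points up, and the bare corner is at the upper left, about (312,113). Next I'll measure these.

```bash
cat > h.py <<'E'
from bench import *
import cv2,numpy as np
from scipy.spatial.transform import Rotation as R
def ray(n,uv,pose=None):
    c=calibration(n);f=192/np.tan(np.radians(c['vfov'])/2);d=(np.array(uv,float)-[c['cx'],c['cy']])/f
    if n!="wrist":
        Rm=R.from_rotvec(c['rvec']).as_matrix();v=np.c_[d,np.ones(len(d))]@Rm
        return -Rm.T@c['tvec'],v
    r=np.linalg.norm(d,axis=1)+1e-9
    v=np.c_[d*(np.sin(r)/r)[:,None],np.cos(r)];H=np.array(c['hand_eye']);p,rv=pose;T=R.from_rotvec(rv).as_matrix()
    return p+T@H[:3,3],v@H[:3,:3].T@T.T
def onz(n,uv,z,pose=None):
    o,v=ray(n,uv,pose);return (o+v*((z-o[2])/v[:,2])[:,None])[:,:2]
def rects(n,z,img,pose=None,thr=130,amin=150):
    hsv=cv2.cvtColor(img,cv2.COLOR_RGB2HSV)
    m=((hsv[...,1]<60)&(hsv[...,2]>thr)).astype(np.uint8)
    m=cv2.morphologyEx(m,cv2.MORPH_OPEN,np.ones((3,3),np.uint8))
    out=[]
    for c in cv2.findContours(m,cv2.RETR_EXTERNAL,cv2.CHAIN_APPROX_NONE)[0]:
        if cv2.contourArea(c)<amin: continue
        p=onz(n,c[:,0],z,pose).astype(np.float32)
        (cx,cy),(w,h),a=cv2.minAreaRect(p*1000)
        if w<h:w,h,a=h,w,a+90
        out.append((c[:,0].mean(0).round(),np.round([cx,cy,w,h,a],1)))
    return out
E
python3 - <<'E'
from h import *
for n in("top","scene"):
    img=cv2.cvtColor(cv2.imread(f"pics/{n}0.png"),cv2.COLOR_BGR2RGB)
    for c,r in rects(n,.008,img): print(n,c,r)
    for c,r in rects(n,.042,img,amin=3000): print(n,"w",c,r)
print(onz("top",[(305,108),(410,100),(425,185),(313,193)],.042))
E
```

```text
top [ 37. 325.] [164.2 625.7 213.9 169.2   0.7]
top [193. 197.] [459.4 281.2  91.7  44.4 168.6]
top [118. 181.] [500.3 457.4  90.7  44.5 178.9]
top [195. 139.] [599.9 277.   51.8  33.   13.3]
top [371. 152.] [ 579.2 -147.5  309.7  209.2   94. ]
top [160.  82.] [744.8 360.2  99.8  98.4  89.3]
top [52. 70.] [785.6 625.  272.8 208.  101.3]
top [410.  11.] [ 926.5 -272.1   97.1   64.1   89.5]
top w [ 37. 325.] [169.5 608.3 206.  163.    0.7]
top w [371. 152.] [ 569.2 -136.4  298.2  201.5   94. ]
top w [52. 70.] [768.  607.6 262.8 200.3 101.3]
scene [212. 376.] [745.4 496.2 114.4  52.8 154.3]
scene [496. 357.] [177.9 724.5 149.4  84.9  48.7]
scene [466. 329.] [192.8 666.1 100.   56.  179.8]
scene [304. 306.] [499.7 458.8  88.6  42.8 179.7]
scene [191. 311.] [740.6 355.8  98.9  97.3 154.4]
scene [475. 294.] [123.5 608.2 179.7  51.9   0. ]
scene [437. 285.] [190.2 552.9 105.4  60.  180. ]
scene [235. 253.] [592.4 268.5  46.8  28.6  13.2]
scene [285. 237.] [459.8 282.3  88.1  42.8 169. ]
scene [ 57. 132.] [ 901.9 -301.3   92.2   70.9   90.3]
scene [181. 134.] [ 564.1 -143.   267.1  204.4   94.1]
scene [32. 49.] [ 902.4 -685.3   94.9   73.8   91.5]
scene [115.   7.] [ 599.  -777.3   69.2   66.2   73.6]
scene [63.  5.] [ 766.  -851.2  229.2   87.6  154.6]
scene w [181. 134.] [ 569.2 -114.9  258.3  197.7   94.1]
[[ 0.65888826  0.01446876]
 [ 0.67485779 -0.23616521]
 [ 0.46935299 -0.25383124]
 [ 0.45616407  0.0049016 ]]
```

```bash
cat >> h.py <<'E'
def go(*ts):
    s=get_state();p,Rc=s['position'],R.from_rotvec(s['tool_rot'])
    print("t",round(s['time'],2),"pos",(p*1000).round(1),"ex yaw",np.degrees(np.arctan2(*Rc.as_matrix()[1::-1,0])).round(2),"F",s['ft_force'].round(1),"w",round(s['grip_width']*87,1),"gf",round(s['grip_force'],1))
    for x,y,z,yaw in ts:
        T=R.from_euler('z',yaw,degrees=True)*R.from_matrix(np.diag([1.,-1,-1]))
        print((x,y,z,yaw),"->",Rc.inv().apply(np.array([x,y,z])-p*1000).round(1),(Rc.inv()*T).as_rotvec().round(3))
E
python3 - <<'E'
from h import *
import bench
print([k for k in dir(bench) if not k.startswith('_')], getattr(bench,'nose_length',None))
go((500,-300,270,15),(520,90,250,0),(470,277,140,-11.4))
E
```

```text
['MotionError', 'calibration', 'close_job', 'get_image', 'get_state', 'nose_length'] 0.017
t 0.1 pos [ 166.2 -627.9  238.6] ex yaw 14.83 F [-0.2 -0.6 -0.6] w 87.0 gf 0.0
(500, -300, 270, 15) -> [ 406.6 -231.6  -31.1] [-0.002  0.    -0.003]
(520, 90, 250, 0) -> [ 525.8 -603.5  -10.4] [-0.002  0.     0.259]
(470, 277, 140, -11.4) -> [ 525.3 -796.8   99.9] [-0.002  0.     0.458]
```

Request:
{"api": "send_rows", "payload": {"xyz": [[40,-23,-3],[80,-46,-6],[120,-69,-9],[160,-92,-12],[200,-115,-15],[240,-138,-18],[275,-160,-21],[310,-185,-24],[340,-210,-27],[360,-235,-30]], "dr": [[0,0,0],[0,0,0],[0,0,0],[0,0,0],[0,0,0],[0,0,0],[0,0,0],[0,0,0],[0,0,0],[0,0,0]]}}

```text
time: 0.93
position: [0.4474, -0.3211, 0.2677]
tool_rot: [-3.115, -0.406, 0.0]
ft_force: [1.1, -0.0, 0.2]
grip_width: 0.997
grip_force: 0.0
```

```bash
python3 -c "
from h import *
go((520,50,250,0),(470,277,150,-11.4))"
```

```text
t 0.93 pos [ 447.4 -321.1  267.7] ex yaw 14.84 F [ 1.1 -0.   0.2] w 86.8 gf 0.0
(520, 50, 250, 0) -> [ 165.2 -340.2   17.8] [-0.     0.     0.259]
(470, 277, 150, -11.4) -> [ 175.  -572.3  117.9] [-0.     0.     0.458]
```

Request:
{"api": "send_rows", "payload": {"xyz": [[17,-34,2],[34,-68,4],[50,-102,6],[66,-136,8],[83,-170,9],[100,-204,10],[116,-238,12],[132,-272,14],[149,-306,16],[165,-340,18]], "dr": [[0,0,0.03],[0,0,0.06],[0,0,0.09],[0,0,0.12],[0,0,0.15],[0,0,0.18],[0,0,0.21],[0,0,0.24],[0,0,0.26],[0,0,0.26]]}}

```text
time: 1.77
position: [0.5184, 0.0497, 0.2499]
tool_rot: [3.141, -0.004, -0.0]
ft_force: [1.3, -0.8, -0.4]
grip_width: 1.0
grip_force: 0.0
```

```bash
python3 -c "
from h import *
go((470,277,150,-11.4))"
```

```text
t 1.77 pos [518.4  49.7 249.9] ex yaw -0.13 F [ 1.3 -0.8 -0.4] w 87.0 gf 0.0
(470, 277, 150, -11.4) -> [ -49.  -227.2   99.8] [ 0.001 -0.     0.197]
```

Request:
{"api": "send_rows", "payload": {"xyz": [[-5,-25,11],[-10,-50,22],[-16,-75,33],[-22,-100,44],[-28,-126,55],[-34,-152,66],[-40,-178,78],[-45,-205,90],[-49,-227,100],[-49,-227,100]], "dr": [[0,0,0.02],[0,0,0.04],[0,0,0.07],[0,0,0.09],[0,0,0.12],[0,0,0.14],[0,0,0.17],[0,0,0.197],[0,0,0.197],[0,0,0.197]]}}

```text
time: 2.6
position: [0.4662, 0.2798, 0.1481]
tool_rot: [-3.126, 0.299, 0.007]
ft_force: [-1.1, 0.7, -1.0]
grip_width: 1.001
grip_force: 0.0
```

```bash
python3 -c "
from h import *
go((493,275,18.5,-11.4))
s=get_state();im=get_image('wrist');cv2.imwrite('pics/w1.png',im[...,::-1])
for r in rects('wrist',.008,im,(s['position'],s['tool_rot'])):print(*r)"
```

```text
t 2.6 pos [466.2 279.8 148.1] ex yaw -10.93 F [-1.1  0.7 -1. ] w 87.1 gf 0.0
(493, 275, 18.5, -11.4) -> [ 27.9  -0.2 129.5] [-0.001  0.005  0.008]
[248. 196.] [459.7 282.6  87.2  43.7 169. ]
[ 88. 187.] [500.3 459.3  90.3  44.1 179.9]
[228.  55.] [597.4 277.1  52.4  33.6  12.4]
[497.  71.] [551.4 -64.9 201.   91.3   3.9]
[15. 17.] [737.2 512.9  74.2  69.8  86.7]
```

View pics/w1.png

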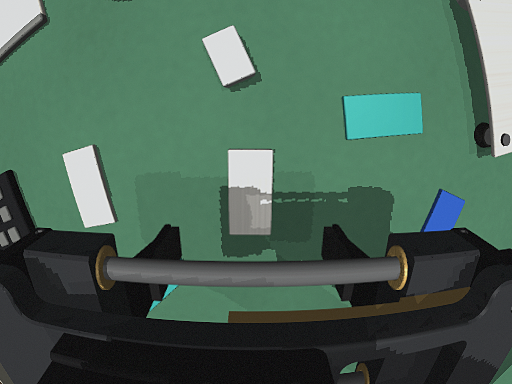

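The picture shows plate 1 between the jaws at (248,196), plate 2 at (88,187), the steel block at (228,55) and the winder's edge on the far right. I'll descend and grip.

Request:
{"api": "send_rows", "payload": {"xyz": [[5,0,15],[12,0,32],[20,-1,50],[28,-1,68],[28,-1,86],[28,-1,104],[28,-1,118],[28,-1,126],[28,-1,129.5],[28,-1,129.5]], "dr": [[0,0,0],[0,0,0.004],[0,0,0.004],[0,0,0.004],[0,0,0.004],[0,0,0.004],[0,0,0.004],[0,0.003,0.004],[0,0.005,0.004],[0,0.005,0.004]]}}

```text
time: 3.48
position: [0.4974, 0.27, 0.0203]
tool_rot: [3.124, -0.317, 0.007]
ft_force: [0.0, 0.3, 0.3]
grip_width: 0.998
grip_force: 0.0
```

Request:
{"api": "send_rows", "payload": {"xyz": [[0,0,0],[0,0,0],[0,0,0],[0,0,0],[0,0,0],[0,0,0],[0,0,0],[0,0,0],[0,0,0],[0,0,0]], "dr": [[0,0,0],[0,0,0],[0,0,0],[0,0,0],[0,0,0],[0,0,0],[0,0,0],[0,0,0],[0,0,0],[0,0,0]], "jaw": 20, "grip_force": 45}}

```text
time: 4.32
position: [0.4977, 0.2707, 0.0208]
tool_rot: [3.125, -0.317, 0.008]
ft_force: [-0.2, 0.4, 1.5]
grip_width: 0.493
grip_force: 44.9
```

```bash
python3 -c "
from h import *
go((493,276,100,-11.4),(750,120,100,4),(750,9,100,4))"
```

```text
t 4.32 pos [497.7 270.7  20.8] ex yaw -11.58 F [-0.2  0.4  1.5] w 42.9 gf 44.9
(493, 276, 100, -11.4) -> [ -5.3  -4.2 -79.2] [-0.    -0.005 -0.003]
(750, 120, 100, 4) -> [277.8  97.  -77.8] [ 0.    -0.005 -0.272]
(750, 9, 100, 4) -> [300.1 205.7 -77.7] [ 0.    -0.005 -0.272]
```

Request:
{"api": "send_rows", "payload": {"xyz": [[0,0,-25],[10,5,-50],[35,20,-70],[70,42,-78],[105,65,-78],[140,90,-78],[175,115,-78],[210,140,-78],[245,165,-78],[280,190,-78]], "dr": [[0,0,0],[0,0,-0.03],[0,0,-0.06],[0,0,-0.1],[0,0,-0.13],[0,0,-0.16],[0,0,-0.2],[0,0,-0.24],[0,0,-0.272],[0,0,-0.272]]}}

```text
time: 5.15
position: [0.729, 0.0315, 0.0993]
tool_rot: [3.138, 0.111, 0.006]
ft_force: [0.4, 1.0, 0.2]
grip_width: 0.487
grip_force: 44.9
```

```bash
python3 -c "
from h import *
go((756,10,60,4))
s=get_state();im=get_image('wrist');cv2.imwrite('pics/w2.png',im[...,::-1])
"
```

```text
t 5.15 pos [729.   31.5  99.3] ex yaw 4.06 F [0.4 1.  0.2] w 42.3 gf 44.9
(756, 10, 60, 4) -> [25.3 23.2 39.4] [ 0.002 -0.004  0.001]
```

View pics/w2.png

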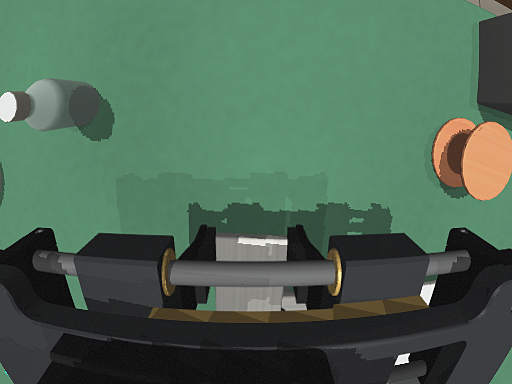

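The plate is held between the pads, with its outer end at about (216–287, 235). The bottle on the left and the spool on the right are clear of the path. I'll compute the end offset from the TCP, and refine the winder edges from the top view.

```bash
python3 -c "
from h import *
s=get_state();p=s['position'];P=(p,s['tool_rot'])
q=onz('wrist',[(216,233),(287,239)],p[2]-.0128,P)
print(R.from_rotvec(s['tool_rot']).inv().apply(np.c_[q,[p[2]-.0128]*2]-p)*1000)
im=cv2.imread('pics/top0.png')[...,::-1]
hsv=cv2.cvtColor(np.ascontiguousarray(im),cv2.COLOR_RGB2HSV);m=((hsv[...,1]<60)&(hsv[...,2]>130)).astype(np.uint8)
# top (+x) edge: first white going down, columns 318..400 ; left edge rows 118..180
te=np.array([(u,90+np.argmax(m[90:130,u])-.5) for u in range(318,400)],float)
le=np.array([(290+np.argmax(m[v,290:340])-.5,v) for v in range(118,178)],float)
L=[]
for e in(te,le):
    q=onz('top',e,.042).astype(np.float32);vx,vy,x0,y0=cv2.fitLine(q,cv2.DIST_HUBER,0,.001,.001).ravel();L.append((np.array([x0,y0]),np.array([vx,vy])));print('edge',x0,y0,np.degrees(np.arctan2(vy,vx)))
(a,u),(b,w)=L
k=np.linalg.solve(np.c_[u,-w],b-a);c=a+k[0]*u;print('corner',c)
ax=np.array([np.cos(.0707),np.sin(.0707)]);ay=np.array([-ax[1],ax[0]])
print('stub',c-.018*ax-.018*ay)
"
```

```text
[[  6.80162173 -20.82166083  12.68684997]
 [  2.75293842  20.83222757  12.99345239]]
edge 0.66837734 -0.1128381 -86.07704
edge 0.5786425 0.013742436 3.8212051
corner [0.65932745 0.01913152]
stub [ 6.42643955e-01 -9.50535104e-05]
```

Request:
{"api": "send_rows", "payload": {"xyz": [[5,5,5],[10,10,12],[16,16,22],[22,22,32],[26,25,42],[26,25,52],[26,25,62],[26,25,69],[26,25,69],[26,25,69]], "dr": [[0,0,0],[0,0,0],[0,0,0],[0,0,0],[0,0,0],[0,0,0],[0,0,0],[0,0,0],[0,0,0],[0,0,0]]}}

```text
time: 6.03
position: [0.7557, 0.011, 0.0306]
tool_rot: [3.139, 0.111, 0.006]
ft_force: [0.1, -0.6, -0.2]
grip_width: 0.488
grip_force: 44.9
```

```bash
python3 -c "
from h import *
go((757,8.3,21.2,3.9),(704,4.7,21.2,3.9))"
```

```text
t 6.03 pos [755.7  11.   30.6] ex yaw 4.04 F [ 0.1 -0.6 -0.2] w 42.5 gf 44.9
(757, 8.3, 21.2, 3.9) -> [1.  2.8 9.4] [ 0.001 -0.004  0.003]
(704, 4.7, 21.2, 3.9) -> [-52.1   2.6   9.2] [ 0.001 -0.004  0.003]
```

Request:
{"api": "send_rows", "payload": {"xyz": [[0,2.7,4],[0,2.7,9.2],[-6,2.7,9.2],[-14,2.7,9.2],[-22,2.7,9.2],[-31,2.7,9.2],[-40,2.7,9.2],[-48,2.7,9.2],[-52,2.7,9.2],[-52,2.7,9.2]], "dr": [[0,0,0],[0,-0.004,0],[0,-0.004,0],[0,-0.004,0],[0,-0.004,0],[0,-0.004,0],[0,-0.004,0],[0,-0.004,0],[0,-0.004,0],[0,-0.004,0]]}}

```text
time: 6.87
position: [0.7037, 0.0038, 0.022]
tool_rot: [3.138, 0.11, 0.001]
ft_force: [0.9, -1.2, -0.8]
grip_width: 0.485
grip_force: 44.9
```

```bash
python3 -c "
from h import *
go((704,4.7,20.6,3.9))
im=get_image('top');cv2.imwrite('pics/t2.png',cv2.resize(im[60:220,230:450],None,fx=3,fy=3)[...,::-1])"
```

```text
t 6.87 pos [703.7   3.8  22. ] ex yaw 4.0 F [ 0.9 -1.2 -0.8] w 42.2 gf 44.9
(704, 4.7, 20.6, 3.9) -> [ 0.3 -0.9  1.4] [ 0.002 -0.     0.002]
```

View pics/t2.png

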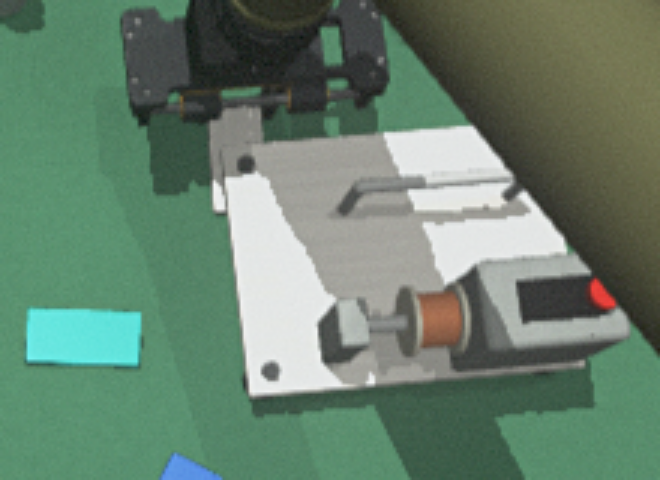

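The plate is under the corner. Its inner-left corner is at crop (216,213), and the bolt above the stub is at crop (246,162). I'll check these numerically.

```bash
python3 -c "
from h import *
f=lambda u,v:(230+u/3,60+v/3)
print('plate inner-left corner',onz('top',[f(214,213)],.008),'left edge',onz('top',[f(211,150)],.008))
print('bolt',onz('top',[f(246,162)],.0425), onz('top',[f(271,371)],.0425))"
```

```text
plate inner-left corner [[0.61424437 0.02052001]] left edge [[0.66741295 0.02076282]]
bolt [[ 0.64370075 -0.00127083]] [[ 0.4772987  -0.01278214]]
```

Request:
{"api": "send_rows", "payload": {"xyz": [[0,0,1],[0,0,1],[0,0,1],[0,0,1],[0,0,1],[0,0,1],[0,0,1],[0,0,-2],[0,0,-10],[0,0,-25]], "dr": [[0,0,0],[0,0,0],[0,0,0],[0,0,0],[0,0,0],[0,0,0],[0,0,0],[0,0,0],[0,0,0],[0,0,0]], "jaw": 87}}

```text
time: 7.75
position: [0.7034, 0.004, 0.0458]
tool_rot: [3.138, 0.11, -0.004]
ft_force: [-0.4, 0.4, -0.2]
grip_width: 0.994
grip_force: 0.0
```

```bash
python3 -c "
from h import *
go((704,4,130,4),(534,458.5,150,0))"
```

```text
t 7.75 pos [703.4   4.   45.8] ex yaw 4.01 F [-0.4  0.4 -0.2] w 86.5 gf 0.0
(704, 4, 130, 4) -> [  0.4   0.1 -84.2] [0.001 0.002 0.   ]
(534, 458.5, 150, 0) -> [-137.5 -465.1 -104.3] [0.001 0.002 0.07 ]
```

Request:
{"api": "send_rows", "payload": {"xyz": [[0,0,-30],[0,-10,-65],[-8,-35,-90],[-18,-70,-100],[-30,-108,-104],[-42,-147,-104],[-55,-186,-104],[-67,-225,-104],[-79,-264,-104],[-90,-303,-104]], "dr": [[0,0,0],[0,0,0],[0,0,0.01],[0,0,0.02],[0,0,0.03],[0,0,0.04],[0,0,0.05],[0,0,0.06],[0,0,0.07],[0,0,0.07]]}}

```text
time: 8.58
position: [0.5929, 0.3022, 0.1525]
tool_rot: [3.141, -0.001, 0.005]
ft_force: [2.0, -0.1, -0.8]
grip_width: 0.999
grip_force: 0.0
```

```bash
python3 -c "
from h import *
go((534,458.5,70,-0.4))"
```

```text
t 8.58 pos [592.9 302.2 152.5] ex yaw -0.03 F [ 2.  -0.1 -0.8] w 86.9 gf 0.0
(534, 458.5, 70, -0.4) -> [ -59.3 -156.3   82.1] [ 0.001 -0.003  0.006]
```

Request:
{"api": "send_rows", "payload": {"xyz": [[-10,-25,10],[-20,-52,25],[-31,-80,40],[-42,-108,55],[-52,-135,70],[-58,-152,80],[-58,-152,80],[-58,-152,80],[-58,-152,80],[-58,-152,80]], "dr": [[0,0,0],[0,0,0],[0,0,0],[0,0,0],[0,0,0],[0,-0.003,0.006],[0,-0.003,0.006],[0,-0.003,0.006],[0,-0.003,0.006],[0,-0.003,0.006]]}}

```text
time: 9.42
position: [0.5378, 0.4508, 0.0714]
tool_rot: [3.14, -0.014, 0.001]
ft_force: [0.3, 0.1, 0.4]
grip_width: 1.004
grip_force: 0.0
```

```bash
python3 -c "
from h import *
s=get_state();im=get_image('wrist')
for r in rects('wrist',.008,im,(s['position'],s['tool_rot'])):print(*r)
go((535,459,18.5,-0.4))"
```

```text
[245. 295.] [463.7 460.1  42.5  17.2  90.2]
[241. 232.] [521.7 459.   46.5  43.  179.4]
[469. 148.] [592.1 260.4  54.1  34.8  12.5]
[383.   4.] [700.3 347.5  62.3  10.8 100.7]
[62. 22.] [688.8 611.1 171.4  71.   75. ]
t 9.47 pos [537.8 450.7  71.3] ex yaw -0.52 F [-0.  -0.9  0.1] w 86.9 gf 0.0
(535, 459, 18.5, -0.4) -> [-2.8 -8.4 52.8] [ 0.001 -0.    -0.002]
```

Request:
{"api": "send_rows", "payload": {"xyz": [[-1,-3,8],[-3,-6,18],[-3,-8.4,28],[-3,-8.4,38],[-3,-8.4,46],[-3,-8.4,51],[-3,-8.4,52.5],[-3,-8.4,52.5],[-3,-8.4,52.5],[-3,-8.4,52.5]], "dr": [[0,0,0],[0,0,0],[0,0,0],[0,0,0],[0,0,0],[0,0,0],[0,0,0],[0,0,0],[0,0,0],[0,0,0]]}}

```text
time: 10.3
position: [0.5323, 0.4604, 0.0176]
tool_rot: [3.14, -0.009, -0.004]
ft_force: [-3.3, -3.0, 4.7]
grip_width: 0.998
grip_force: 2.5
```

Request:
{"api": "send_rows", "payload": {"xyz": [[0,0,0],[0,0,0],[0,0,0],[0,0,0],[0,0,0],[0,0,0],[0,0,0],[0,0,0],[0,0,0],[0,0,0]], "dr": [[0,0,0],[0,0,0],[0,0,0],[0,0,0],[0,0,0],[0,0,0],[0,0,0],[0,0,0],[0,0,0],[0,0,0]], "jaw": 20, "grip_force": 55}}

```text
time: 11.13
position: [0.5328, 0.4607, 0.0176]
tool_rot: [3.141, -0.01, -0.003]
ft_force: [-0.2, 0.6, 1.9]
grip_width: 0.493
grip_force: 55.2
```

```bash
python3 -c "
from h import *
go((535,459,110,-0.4),(765,9.5,110,3.9))
im=get_image('top');cv2.imwrite('pics/t3.png',im[...,::-1])
a,b,c=160,200,480
cv2.imwrite('pics/t3c.png',cv2.resize(im[70:210,270:450],None,fx=4,fy=4)[...,::-1])"
```

```text
t 11.13 pos [532.8 460.7  17.6] ex yaw -0.36 F [-0.2  0.6  1.9] w 42.9 gf 55.2
(535, 459, 110, -0.4) -> [  2.    1.8 -92.4] [0.001 0.002 0.001]
(765, 9.5, 110, 3.9) -> [234.8 449.8 -92.5] [ 0.001  0.002 -0.074]
```

View pics/t3c.png

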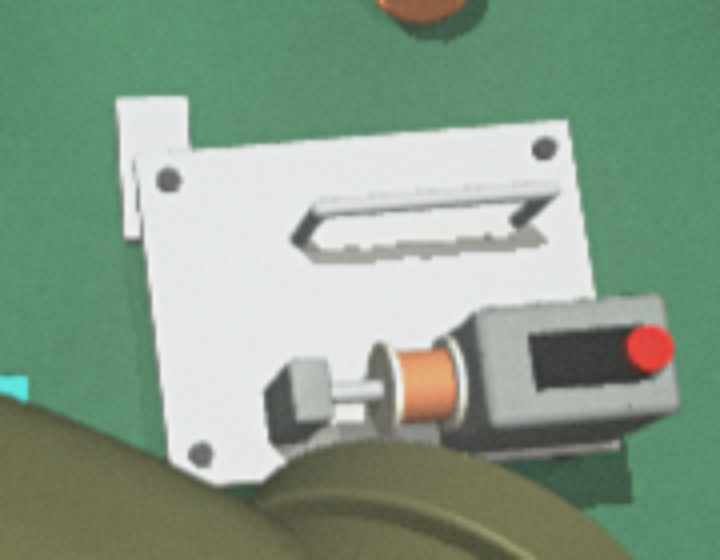

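Plate 1 shows its outer corners at crop (116,98) and (187,96) and its inner corner at (124,241). The bolt is at (168,180).

```bash
python3 -c "
from h import *
f=lambda u,v:(270+u/4,70+v/4)
a,b,c=onz('top',[f(116,98),f(187,96),f(124,241)],.008)*1000
print(a,b,c,'centre',(b+c)/2,'yaw',np.degrees(np.arctan2(*(a-c)[::-1])),np.linalg.norm(a-b),np.linalg.norm(a-c))
print(onz('top',[f(168,180)],.0425)*1000)"
```

```text
[707.2504187   22.40755792] [707.89721885 -21.32441139] [616.14044108  21.24978639] centre [ 6.62018830e+02 -3.73125015e-02] yaw 0.72804158362074 43.73675217074005 91.11733345174949
[[641.25242139  -1.15942572]]
```

Request:
{"api": "send_rows", "payload": {"xyz": [[0,0,-30],[5,10,-65],[18,38,-88],[35,75,-92],[53,112,-92],[71,149,-92],[89,186,-92],[107,223,-92],[125,260,-92],[143,297,-92]], "dr": [[0,0,0],[0,0,0],[0,0,-0.01],[0,0,-0.02],[0,0,-0.03],[0,0,-0.04],[0,0,-0.05],[0,0,-0.06],[0,0.002,-0.07],[0,0.002,-0.074]]}}

```text
time: 12.02
position: [0.6737, 0.1595, 0.1085]
tool_rot: [3.137, 0.106, -0.004]
ft_force: [0.1, 1.3, -0.9]
grip_width: 0.497
grip_force: 54.9
```

```bash
python3 -c "
from h import *
go((750,6.6,60,3.9))"
```

```text
t 12.02 pos [673.7 159.5 108.5] ex yaw 3.89 F [ 0.1  1.3 -0.9] w 43.3 gf 54.9
(750, 6.6, 60, 3.9) -> [ 65.9 157.5  48.8] [ 0.003  0.003 -0.   ]
```

Request:
{"api": "send_rows", "payload": {"xyz": [[15,22,0],[32,52,0],[48,85,0],[60,118,0],[65,142,5],[65,155,15],[65,155,30],[65,155,44],[65,155,48],[65,155,48]], "dr": [[0,0,0],[0,0,0],[0,0,0],[0,0,0],[0,0,0],[0,0,0],[0.003,0.003,0],[0.003,0.003,0],[0.003,0.003,0],[0.003,0.003,0]]}}

```text
time: 12.85
position: [0.747, 0.0143, 0.0589]
tool_rot: [-3.137, -0.111, 0.004]
ft_force: [-0.2, 1.5, -0.6]
grip_width: 0.497
grip_force: 54.9
```

```bash
python3 -c "
from h import *
s=get_state();p=s['position'];P=(p,s['tool_rot'])
im=get_image('wrist')
g=im[200:300,225:275].mean(1).mean(1);d=np.diff(g);print('outer end row',200+d.argmax(),d.max().round())
q=onz('wrist',[(250,200.5+d.argmax())],p[2]-.0096,P);print((R.from_rotvec(s['tool_rot']).inv().apply(np.r_[q[0],p[2]-.0096]-p)*1000).round(1))
go((750,6.6,26.4,3.9),(742,6,26.2,3.9),(701,3.2,26.2,3.9))"
```

```text
outer end row 286 37.0
[-28.5  -1.    9.7]
t 12.9 pos [748.   14.4  60.5] ex yaw 4.04 F [-0.1 -0.2 -0.3] w 43.3 gf 54.9
(750, 6.6, 26.4, 3.9) -> [ 1.4  8.1 34.1] [-0.003 -0.     0.002]
(742, 6, 26.2, 3.9) -> [-6.6  8.1 34.3] [-0.003 -0.     0.002]
(701, 3.2, 26.2, 3.9) -> [-47.7   8.   34.3] [-0.003 -0.     0.002]
```

Request:
{"api": "send_rows", "payload": {"xyz": [[1,4,4],[1.5,8,10],[1.5,8,17],[1.5,8,24],[1.5,8,29],[1.5,8,32],[1.5,8,33.5],[1.5,8,33.5],[1.5,8,33.5],[1.5,8,33.5]], "dr": [[0,0,0],[-0.003,0,0.002],[-0.003,0,0.002],[-0.003,0,0.002],[-0.003,0,0.002],[-0.003,0,0.002],[-0.003,0,0.002],[-0.003,0,0.002],[-0.003,0,0.002],[-0.003,0,0.002]]}}

```text
time: 13.73
position: [0.7518, 0.0048, 0.0287]
tool_rot: [3.139, 0.103, 0.006]
ft_force: [0.4, 0.8, -0.1]
grip_width: 0.496
grip_force: 54.9
```

```bash
python3 -c "
from h import *
im=get_image('scene');cv2.imwrite('pics/s3.png',cv2.resize(im[70:220,110:270],None,fx=4,fy=4)[...,::-1])
go((701,3.2,26.2,3.9))"
```

```text
t 13.78 pos [751.8   4.7  28.7] ex yaw 3.77 F [ 0.4 -0.3 -1.1] w 43.2 gf 54.9
(701, 3.2, 26.2, 3.9) -> [-50.8  -1.8   2.4] [ 0.001 -0.004 -0.002]
```

View pics/s3.png

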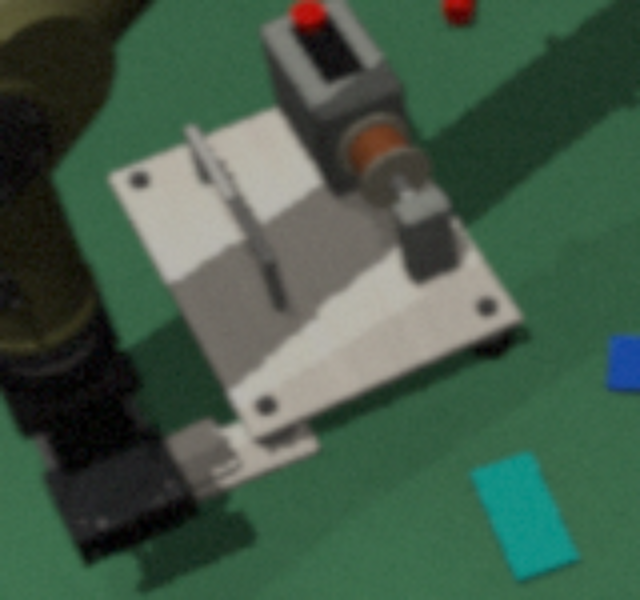

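Plate 2 lies over plate 1 just outside the corner, at crop (200,450). I'll lower it and start the push.

Request:
{"api": "send_rows", "payload": {"xyz": [[0,-1,1],[0,-1.5,2],[0,-1.5,2.5],[0,-1.5,2.5],[-2,-1.5,2.5],[-5,-1.5,2.5],[-8,-1.5,2.5],[-11,-1.5,2.5],[-14,-1.5,2.5],[-14,-1.5,2.5]], "dr": [[0,0,0],[0,-0.004,0],[0,-0.004,0],[0,-0.004,0],[0,-0.004,0],[0,-0.004,0],[0,-0.004,0],[0,-0.004,0],[0,-0.004,0],[0,-0.004,0]]}}

```text
time: 14.62
position: [0.7367, 0.005, 0.0257]
tool_rot: [3.138, 0.103, -0.003]
ft_force: [0.2, -0.0, -1.2]
grip_width: 0.495
grip_force: 54.9
```

```bash
python3 -c "
from h import *
go((701,3.2,26.0,3.9))"
```

```text
t 14.62 pos [736.7   5.   25.7] ex yaw 3.77 F [ 0.2 -0.  -1.2] w 43.1 gf 54.9
(701, 3.2, 26.0, 3.9) -> [-35.7  -0.6  -0.2] [ 0.002  0.002 -0.002]
```

Request:
{"api": "send_rows", "payload": {"xyz": [[-1.5,0,0],[-3,0,0],[-4.5,0,0],[-6,0,0],[-7.5,0,0],[-9,0,0],[-10.5,0,0],[-12,0,0],[-13.5,0,0],[-15,0,0]], "dr": [[0,0,0],[0,0,0],[0,0,0],[0,0,0],[0,0,0],[0,0,0],[0,0,0],[0,0,0],[0,0,0],[0,0,0]]}}

```text
time: 15.45
position: [0.7253, 0.0043, 0.027]
tool_rot: [3.139, 0.103, 0.009]
ft_force: [7.1, 0.9, -1.6]
grip_width: 0.496
grip_force: 54.9
```

```bash
python3 -c "
from h import *
go((701,3.2,26.0,3.9))"
```

```text
t 15.45 pos [725.3   4.3  27. ] ex yaw 3.76 F [ 7.1  0.9 -1.6] w 43.2 gf 54.9
(701, 3.2, 26.0, 3.9) -> [-24.4  -0.5   0.9] [ 0.001 -0.006 -0.003]
```

Request:
{"api": "send_rows", "payload": {"xyz": [[-2,0,0.3],[-4,0,0.6],[-6,0,0.6],[-8,0,0.6],[-10,0,0.6],[-12,0,0.6],[-14,0,0.6],[-16,0,0.6],[-18,0,0.6],[-20,0,0.6]], "dr": [[0,0,0],[0,0,0],[0,0,0],[0,0,0],[0,0,0],[0,0,0],[0,0,0],[0,0,0],[0,0,0],[0,0,0]]}}

```text
time: 16.28
position: [0.7055, 0.003, 0.0264]
tool_rot: [3.139, 0.103, 0.009]
ft_force: [7.4, -0.1, -2.8]
grip_width: 0.497
grip_force: 54.9
```

```bash
python3 -c "
from h import *
go((701,3.2,26.0,3.9))
im=get_image('scene');cv2.imwrite('pics/s4.png',cv2.resize(im[70:220,110:270],None,fx=4,fy=4)[...,::-1])"
```

```text
t 16.28 pos [705.5   3.   26.4] ex yaw 3.76 F [ 7.4 -0.1 -2.8] w 43.2 gf 54.9
(701, 3.2, 26.0, 3.9) -> [-4.4 -0.5  0.4] [ 0.001 -0.006 -0.003]
```

View pics/s4.png

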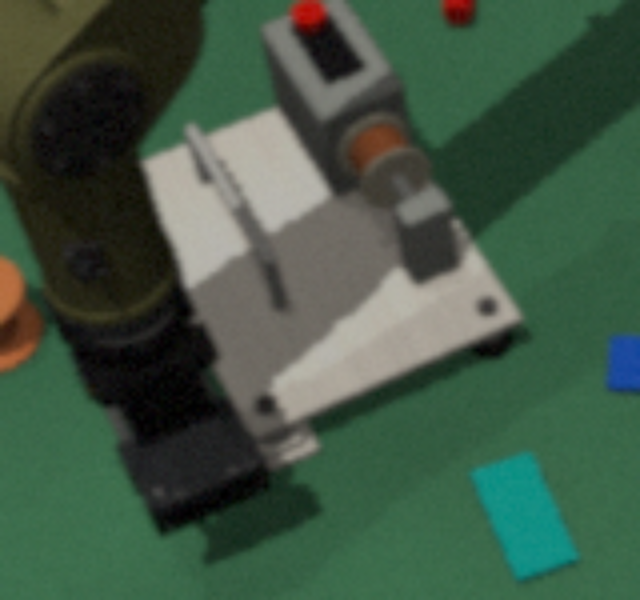

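The winder hasn't moved, and plate 2 is well under the corner. I'll push about 8 mm more.

Request:
{"api": "send_rows", "payload": {"xyz": [[-1.5,0,0],[-3,0,0],[-4.5,0,0],[-6,0,0],[-7,0,0.3],[-7,0,0.3],[-6,0,0.3],[-5,0,0.3],[-4,0,0.3],[-4,0,0.3]], "dr": [[0,0,0],[0,0,0],[0,0,0],[0,0,0],[0,0,0],[0,0,0],[0,0,0],[0,0,0],[0,0,0],[0,0,0]]}}

```text
time: 17.17
position: [0.6981, 0.0036, 0.0256]
tool_rot: [3.139, 0.104, -0.004]
ft_force: [-2.0, 2.0, 6.0]
grip_width: 0.495
grip_force: 55.0
```

Request:
{"api": "send_rows", "payload": {"xyz": [[0,0,0],[0,0,0],[0,0,0],[0,0,0],[0,0,0],[0,0,0],[0,0,0],[0,0,-2],[0,0,-6],[0,0,-15]], "dr": [[0,0,0],[0,0,0],[0,0,0],[0,0,0],[0,0,0],[0,0,0],[0,0,0],[0,0,0],[0,0,0],[0,0,0]], "jaw": 87}}

```text
time: 18.0
position: [0.6977, 0.0026, 0.0392]
tool_rot: [3.139, 0.104, -0.005]
ft_force: [-0.3, 0.5, -0.3]
grip_width: 0.989
grip_force: 0.0
```

Request:
{"api": "send_rows", "payload": {"xyz": [[0,0,-20],[0,0,-45],[0,0,-75],[0,0,-105],[-5,-30,-125],[-10,-65,-140],[-20,-100,-150],[-30,-140,-150],[-40,-180,-150],[-50,-220,-150]], "dr": [[0,0,0],[0,0,0],[0,0,0],[0,0,0],[0,0,0],[0,0,0],[0,0,0],[0,0,0],[0,0,0],[0,0,0]]}}

```text
time: 18.83
position: [0.6339, 0.2208, 0.1914]
tool_rot: [3.139, 0.103, 0.002]
ft_force: [0.7, 0.4, -0.1]
grip_width: 1.005
grip_force: 0.0
```

Request:
{"api": "send_rows", "payload": {"xyz": [[-10,-38,0],[-20,-76,0],[-30,-114,0],[-40,-150,0],[-40,-150,0],[-40,-150,0],[-40,-150,0],[-40,-150,0],[-40,-150,0],[-40,-150,0]], "dr": [[0,0,0],[0,0,0],[0,0,0],[0,0,0],[0,0,0],[0,0,0],[0,0,0],[0,0,0],[0,0,0],[0,0,0]]}}

```text
time: 19.67
position: [0.5857, 0.3644, 0.1895]
tool_rot: [3.138, 0.099, -0.001]
ft_force: [-0.0, -0.5, -0.1]
grip_width: 0.999
grip_force: 0.0
```

```bash
python3 -c "
from h import *
go()
im=get_image('top');b=get_image('scene')
x=cv2.resize(im[70:210,270:450],(400,311),interpolation=cv2.INTER_CUBIC);y=cv2.resize(b[70:220,110:270],(400,375),interpolation=cv2.INTER_CUBIC)
c=np.zeros((375,800,3),np.uint8);c[:311,:400]=x;c[:,400:]=y;cv2.imwrite('pics/end.png',c[...,::-1])"
```

```text
t 19.67 pos [585.7 364.4 189.5] ex yaw 3.62 F [-0.  -0.5 -0.1] w 86.9 gf 0.0
```

View pics/end.png

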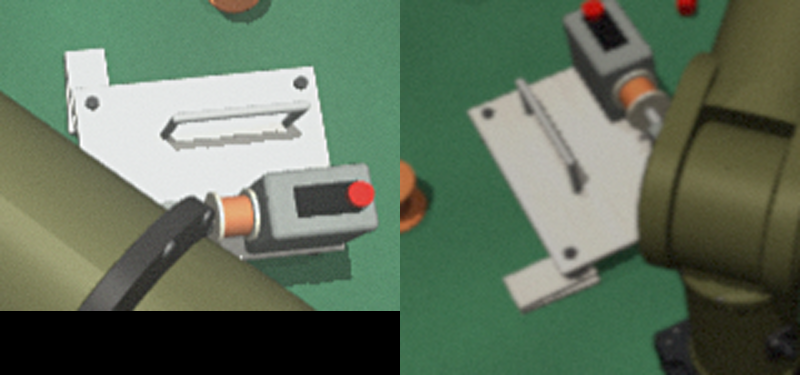

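The two plates are stacked under the bare corner. Their outer ends are at (85,50), the bolt above the stub is at (92,103), and the winder is unmoved. The arm is clear, so I'm handing in.

```bash
python3 -c "
from bench import *
print(close_job())"
```

```text
the job is handed in; nothing more can be done
None
```

I slid both packing plates, stacked, under the winder's bare foot, let go and handed the job in at about 20 s; the last pictures showed the winder where it started and the arm clear, but no verdict came back.

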